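# Check, close and hold a plaster mould

## Robot

A 6-joint arm with a two-finger parallel gripper is mounted at the origin on the work surface; the furniture and walls round the work are solid. World frame = base frame: x ahead of the robot, y to its left, z up, the work surface at z = 0. Lengths are in m, angles in rad, forces in N, time in s.
With the tool pointing down it reaches from about 0.3 to 0.875 m from the base axis. Payload 6.4 kg.
Tool frame: the origin (TCP) lies at the very end of the fingers, on their centre line; the grasp point (between the pads) lies 19 mm behind it; z points along the fingers, y is the line along which they close (so a half turn about z gives the same grasp; the last joint's range is limited). The gripper opens to 85 mm and grips with 20 to 120 N. Pads are 22 mm wide; open, the fingers measure 114 mm over their backs; the gripper's body (76 mm by 85 mm) begins 54 mm behind the grasp point. The pads swing forward as they close: fully open they stand 13 mm farther back than shut.
Start: joints at [-1.422, 0.181, 1.607, -0, 1.354, -0.206], TCP at [0.2, -0.539, 0.231] pointing down, gripper open.
Joint ranges: [-2.99, 2.99], [-0.89, 2.07], [0.3, 2.58], [-1.14, 4.28], [0, 2.63], [-3.12, 3.12]. Speed limits (rad/s): [2.57, 2.57, 3.01, 3.14, 3.14, 3.14].

## Interface

Orientations are given as a unit quaternion [w, x, y, z].
In Python, from bench import * gives the robot as it stands. The module is installed in compiled form; this text tells all that it offers.
- The arm moves only by the tool arm_command, never from a script. Its arguments are lists of equal length, an entry for each row: "dp": the shift along the tool's x, y, z in units of 0.25 m (1.0 is 0.25 m), a list of three; "turn": the turn, a rotation vector about the tool's x, y, z in units of 30 degrees (1.0 is 30 degrees), a list of three; "jaw": the opening, from 0 (shut) to 1 (fully open). A call has 1 to 5 rows; each row is the pose to reach, as a shift and turn from the pose commanded when the call began, along the tool's axes at that moment; what a row does not reach only later rows make up. A row lasts 1/8 s, in which the tool goes at most 62.5 mm and 10.7 degrees, less where a joint would pass 70% of its speed; a pose out of reach is approached as far as the arm can. A call with a number of a shift or a turn outside -1 to 1 is refused whole. A call with a gripper value outside its range is refused whole. The fingers move at their own pace and stop on an object; the grip force is fixed at half the most. Time passes only in rows, so rows that repeat a pose let the fingers close. It gives the time, the measured TCP pose, the force, the opening and the grip force at its end, in the units of the state.
- get_obs(): the state, without advancing time (a new reading comes with each control period).
- camera(name): name is "side" or "top" or "wrist"; returns the picture (400x640x3 uint8, blue, green, red); there is no depth.
- get_calibration(name): a dict with "camera_matrix" (3x3 intrinsics, pixels), "R" (3x3) and "t" (3): a world point X has camera coordinates R X + t; the wrist camera has in their place "mount" (4x4, takes a point from camera to tool coordinates, whose origin is the TCP and whose axes are the flange's). Camera axes: x right, y down, z forward; pixel columns grow to the right and rows downward; lengths in m; the calibration is good to about 2 mm. A picture is of the moment at which its call begins: read the wrist's pose just before it. get_calibration takes no time and is no camera call.
- hand_in(): hands the job in; it is judged then, once.
The state is a dict: "time_s": time; "q": joint angles; "dq": joint speeds; "joint_efforts": joint torques, N m; "eef_pos": TCP position; "eef_rot": TCP orientation; "wrist_force": force on the tool from outside, world axes, zero at the start; "torque": the same for the moment, N m; "opening": opening from 0.0 (shut) to 1.0 (fully open); "grasp_force": force on a finger pad.
Only numpy, scipy, OpenCV 4.12 (cv2) and the standard library are available. Lean on these libraries where they do the work, as an engineer would, in place of code of your own. Each camera call takes 0.05 s, during which the arm holds its last target. There are 200 camera calls.

## Task

Before the two-part plaster vase mould is closed, check that it is dry: pick up the stick thermometer, point its sight down into the cavity of the bottom half from about a hand's breadth (10 cm) away, hold it still for two seconds so the reading settles, and lay it flat on the table again. Then set the top half onto the bottom half's two brass dowels, bevelled ends together, lowering it gently until the faces meet, and finish still holding the top half and pressing the closed pair together with a firm, steady push of 10 to 25 newtons, without letting go. Leave the cup, jar and wooden rib where they are.

Things in the scene. Friction and masses are not known exactly. Their poses are not given: they have to be found in the camera images.
- mould_bottom: bottom half of the plaster mould: pale grey-white block 150 (x) x 60 (y) x 46 mm (z), 0.55 kg, loose on the table near the middle, cavity up. Origin: centre of its underside. Own +x runs to the foot end (square corners); -x is the pouring end, both corners bevelled by 12 mm, with a half-round mouth. A half vase, 38 mm wide at most, is sunk into its top (parting) face
- cavity (a point): bottom of the half-vase cavity in the bottom half at its belly: 10 mm toward the foot end from the block's centre, on the centre line, 18 mm below the parting face. The thermometer is pointed here
- dowel_foot (a point): brass dowel near the foot end of the bottom half, at its root in the parting face (62, 8, 46 mm in the block's frame). Both dowels are 11 mm across, stand 14 mm above the face, straight for 5 mm then tapering to 4 mm at the tip
- dowel_neck (a point): the other brass dowel, beside the neck of the vase (-50, -19, 46 mm in the block's frame); its root in the parting face
- mould_top: top half: 150 (x) x 60 (y) x 38 mm (z), 0.3 to 0.5 kg, lying parting face down to the left or right of the bottom half. Origin: centre of its underside (parting face); -x is the end with bevelled corners. Gripped across the 60 mm: long sides flat, upright, strap grooves 33 to 43 mm from the middle. Fits only with its x along the bottom half's x; origin then 46 mm above that one's
- socket_foot (a point): mouth of the socket in the top half's underside that takes dowel_foot (62, 8, 0 mm in its frame); sockets are 13.6 mm across, 18 mm deep, so about 1.3 mm play all round once down, 4 mm at the tips
- socket_neck (a point): mouth of the socket that takes dowel_neck (-50, -19, 0 mm in its frame)
- thermometer: grey and black stick-type infrared thermometer, 142 mm long (x), 34 wide (y), 22 thick (z), 0.1 kg, lying flat on the table on the other side of the bottom half from the top half. Origin: centre of its underside, near its centre of mass; z up, display on top; +x is the sight (front) end
- sight (a point): front opening of the thermometer, 72 mm along +x and 11 mm up from its origin; it looks straight along the thermometer's +x
- test_cup: small brown-and-cream ceramic cup, 64 mm across, 63 high, a bystander behind the mould; origin at its base centre
- oxide_jar: screw-top glass jar with black lid, 52 mm across, 94 high, a bystander behind the mould; origin at its base centre
- wood_rib: flat wooden rib, 59 x 96 x 8 mm, a bystander behind the mould to the right; origin at its base centre

How it is judged:
By the outcome, as a careful person would: the job done as asked, in the order asked, and still so for the second after the job is handed in, while the arm keeps its last pose, push and grip.
It also fails if it takes over 61 s, if anything falls off the work surface, if the arm or the gripper's body presses on something with over 40 N, if the wrist force passes 120 N, or if a joint passes its speed limit or range.

## Working session

There is one attempt and no reset: what is moved stays moved. The work goes in short steps, Python scripts to look and compute and a tool call to move; the robot and the scene stay as the last step left them, time stands still between calls to the robot, and variables do not carry over. Pictures are saved under pics/ and viewed, at most 10 in all, crops included, and the job is handed in when it is done.

Besides the shell and the picture viewer there is one more tool, called as name(argument=value, ...) on one line, values as JSON. arm_command: Moves the arm, as the interface text tells. Its arguments: {"type":"object","properties":{"dp":{"type":"array"},"turn":{"type":"array"},"jaw":{"type":"array"}},"required":["dp","turn","jaw"]}

```bash
mkdir -p pics; ls
python3 - <<'E'
from bench import *
import cv2,numpy as np
o=get_obs();print({k:np.round(v,3).tolist() for k,v in o.items()})
for n in("top","side","wrist"):
    im=camera(n);cv2.imwrite(f"pics/{n}0.png",im)
    c=get_calibration(n);print(n,{k:np.round(v,4).tolist() for k,v in c.items()})
E
```

```text
pics
{'time_s': 0.0, 'q': [-1.422, 0.182, 1.608, -0.0, 1.354, -0.206], 'dq': [0.001, -0.001, -0.0, 0.001, 0.0, -0.0], 'joint_efforts': [-0.001, -44.487, -35.134, -0.0, 0.009, -0.0], 'eef_pos': [0.2, -0.539, 0.23], 'eef_rot': [-0.001, 0.984, 0.176, 0.0], 'wrist_force': [-0.037, 0.297, 0.034], 'torque': [-0.014, -0.017, -0.016], 'grasp_force': 0.0, 'opening': 0.998}
top {'camera_matrix': [[426.8135, 0.0, 321.9411], [0.0, 426.8135, 194.7549], [0.0, 0.0, 1.0]], 'R': [[-0.0238, -0.9997, -0.0057], [-0.9947, 0.0242, -0.0998], [0.1, 0.0033, -0.995]], 't': [0.0154, 0.5776, 0.927]}
side {'camera_matrix': [[416.3618, 0.0, 315.8559], [0.0, 416.3618, 197.4859], [0.0, 0.0, 1.0]], 'R': [[-0.8375, -0.5465, -0.0074], [-0.349, 0.5453, -0.7622], [0.4205, -0.6357, -0.6474]], 't': [0.4479, 0.2364, 0.95]}
wrist {'camera_matrix': [[279.2651, 0.0, 321.5483], [0.0, 279.2651, 196.2452], [0.0, 0.0, 1.0]], 'mount': [[0.0002, -0.9559, -0.2937, 0.0753], [1.0, -0.0, 0.0007, -0.0005], [-0.0007, -0.2937, 0.9559, -0.1429], [0.0, 0.0, 0.0, 1.0]]}
```

View pics/top0.png

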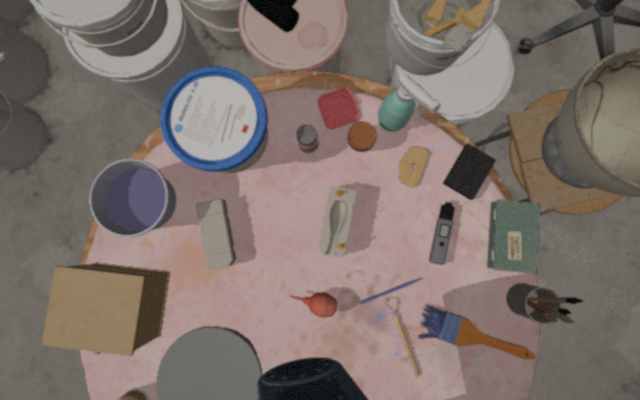

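View pics/side0.png

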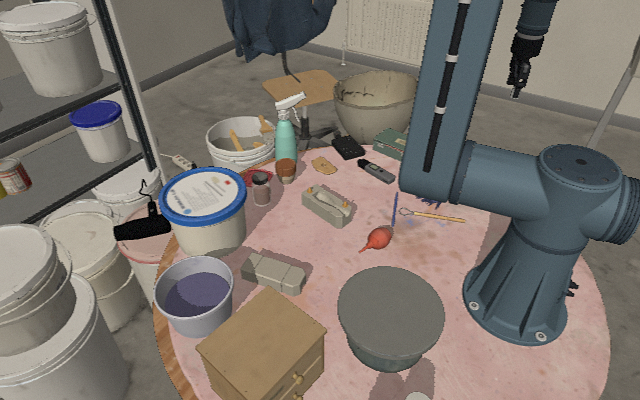

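The top view shows the bottom half around (337,221) with its dowels near (338,192) and (343,246). The top half is at (214,234) and the thermometer at (442,233). I'll enlarge these to settle the ends.

Run:
```python
import cv2,numpy as np
im=cv2.imread("pics/top0.png")
f=lambda x0,y0,w=80:cv2.resize(im[y0:y0+100,x0:x0+w],None,fx=5,fy=5,interpolation=cv2.INTER_CUBIC)
a=np.hstack([f(180,185,50),f(315,175,50),f(420,190,50)])
cv2.imwrite("pics/crop0.png",a); print(a.shape)
```

```text
(500, 750, 3)
```

View pics/crop0.png

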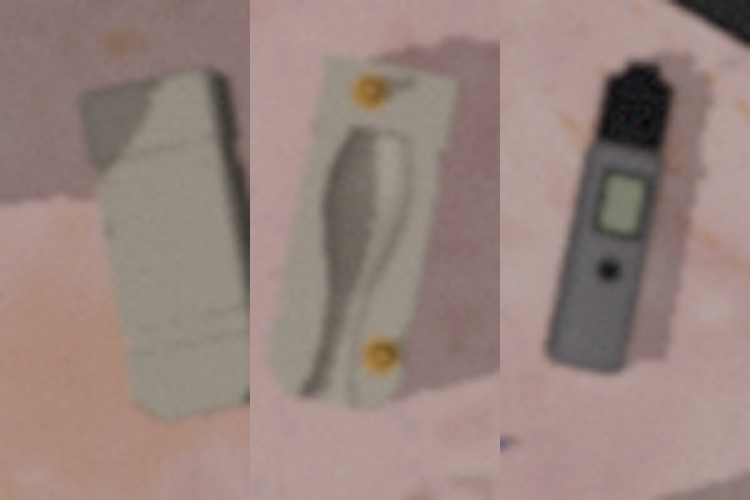

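The crop shows both bevelled ends facing the robot, with the foot dowel at the far left and the neck dowel at the near right. The thermometer's black sight end points away from the robot. Next I'll measure from the top camera.

```bash
cat > h.py <<'E'
import numpy as np,cv2
from bench import *
from scipy.spatial.transform import Rotation as Ro
def pose():
    o=get_obs();w,x,y,z=o['eef_rot'];return np.array(o['eef_pos']),Ro.from_quat([x,y,z,w]),o
def cam(n,p=None,R=None):
    c=get_calibration(n);K=np.array(c['camera_matrix'])
    if n!='wrist': Rc=np.array(c['R']);return K,Rc.T,-Rc.T@np.array(c['t'])
    M=np.array(c['mount']);return K,R.as_matrix()@M[:3,:3],p+R.apply(M[:3,3])
def cast(C,px,z):
    K,Rw,o=C;d=Rw@np.linalg.inv(K)@np.array([px[0],px[1],1.]);return o+d*(z-o[2])/d[2]
def proj(C,X):
    K,Rw,o=C;v=K@(Rw.T@(np.asarray(X)-o));return v[:2]/v[2]
def down(yaw,tilt=0): # tool x at yaw; tilt: turn about tool y
    return Ro.from_euler('z',yaw)*Ro.from_euler('x',np.pi)*Ro.from_euler('y',tilt)
def go(tp,tR):
    p,R,o=pose();d=R.inv().apply(np.asarray(tp)-p)/.25;t=(R.inv()*tR).as_rotvec()/np.radians(30)
    print('dp',d.round(3),'turn',t.round(3),'| t',round(o['time_s'],2))
E
python3 - <<'E'
from h import *
im=cv2.imread("pics/top0.png");C=cam('top');hsv=cv2.cvtColor(im,cv2.COLOR_BGR2HSV)
def blob(m,x0,y0,x1,y1):
    z=np.zeros_like(m);z[y0:y1,x0:x1]=m[y0:y1,x0:x1]
    cs,_=cv2.findContours(z,cv2.RETR_EXTERNAL,cv2.CHAIN_APPROX_NONE);return sorted(cs,key=cv2.contourArea,reverse=True)
br=cv2.inRange(hsv,(12,140,90),(30,255,255))
for c in blob(br,315,175,365,270)[:2]:
    m=c.reshape(-1,2).mean(0);print('dowel',m,cv2.contourArea(c),cast(C,m,.056).round(4))
b=im.astype(int)
# plaster: r-b small-ish, hue yellowish; table pink r>>g
pl=((b[...,2]-b[...,1]<9)).astype(np.uint8)*255
for n,bx,z in(('top',(185,190,250,285),.038),('bot',(310,178,372,268),.046),('th',(425,195,465,272),.018)):
    c=blob(pl,*bx)[0];r=cv2.minAreaRect(c);q=cv2.boxPoints(r);P=np.array([cast(C,a,z) for a in q])
    print(n,r,cv2.contourArea(c),'ctr',cast(C,r[0],z).round(4),'sides',[np.linalg.norm(P[i]-P[i-1]).round(4) for i in(1,2)],'edges az',[np.degrees(np.arctan2(*(P[i]-P[i-1])[1::-1])).round(1) for i in(1,2)])
for n,px,z in(('tub near',(215,168),.15),('tub',(215,168),.1),('bucketR',(172,200),.1)):print(n,cast(C,px,z).round(3))
E
```

```text
dowel [340.84615385 245.76923077] 13.5 [ 0.4639 -0.0366  0.056 ]
dowel [338.69230769 192.84615385] 12.5 [ 0.5784 -0.0352  0.056 ]
top ((216.27232360839844, 233.33877563476562), (65.49788665771484, 28.458099365234375), 78.90628051757812) 1668.0 ctr [0.4972 0.236  0.038 ] sides [np.float64(0.0629), np.float64(0.1444)] edges az [np.float64(-80.2), np.float64(-169.0)]
bot ((336.7560119628906, 221.59201049804688), (25.670059204101562, 66.00872802734375), 10.30484676361084) 1227.0 ctr [ 0.5164 -0.0295  0.046 ] sides [np.float64(0.1443), np.float64(0.0565)] edges az [np.float64(-11.7), np.float64(-101.8)]
th ((442.2499694824219, 232.75), (14.904827117919922, 61.38435363769531), 11.309932708740234) 757.5 ctr [ 0.4868 -0.2661  0.018 ] sides [np.float64(0.1379), np.float64(0.0334)] edges az [np.float64(-14.1), np.float64(-102.8)]
tub near [0.624 0.21  0.15 ]
tub [0.632 0.223 0.1  ]
bucketR [0.567 0.312 0.1  ]
```

```bash
python3 -c "
from h import *
go([.487,-.266,.13],down(np.radians(-13.5)))"
```

```text
dp [ 1.456 -0.623  0.404] turn [-0.003  0.     1.127] | t 0.15
```

arm_command(dp=[[0.13,-0.22,-0.28],[0.27,-0.44,-0.28],[0.4,-0.66,-0.28],[0.53,-0.87,-0.28],[0.53,-0.87,-0.28]], turn=[[0,0,0.22],[0,0,0.45],[0,0,0.67],[0,0,0.9],[0,0,1.0]], jaw=[1,1,1,1,1])

```text
time_s: 0.78
eef_pos: [0.2488, -0.2865, 0.3012]
eef_rot: [0.0, 0.996, -0.085, 0.0]
wrist_force: [-0.4, -0.6, 0.1]
opening: 1.001
grasp_force: 0.0
```

```bash
python3 -c "
from h import *
print(pose()[0]);go([.487,-.266,.13],down(np.radians(-13.5)))"
```

```text
[ 0.24876561 -0.286487    0.30121857]
dp [ 0.925 -0.242  0.685] turn [ 0.    -0.001  0.126] | t 0.78
```

arm_command(dp=[[0.2,-0.05,0.1],[0.4,-0.1,0.25],[0.65,-0.17,0.45],[0.85,-0.22,0.62],[0.925,-0.242,0.685]], turn=[[0,0,0.12],[0,0,0.12],[0,0,0.12],[0,0,0.12],[0,0,0.12]], jaw=[1,1,1,1,1])

```text
time_s: 1.4
eef_pos: [0.4879, -0.2675, 0.128]
eef_rot: [-0.0, 0.993, -0.115, -0.001]
wrist_force: [0.4, -0.8, 0.5]
opening: 0.999
grasp_force: 0.0
```

Run:
```python
from h import *
p,R,o=pose();im=camera('wrist');cv2.imwrite('pics/w1.png',im);C=cam('wrist',p,R);print(p,R.as_euler('zyx',degrees=True))
s=im.astype(int);sat=(s.max(2)-s.min(2));m=((s[...,2]-s[...,1])<8).astype(np.uint8)*255
c0=proj(C,[.487,-.266,.011]);print(c0,proj(C,[.556,-.283,.011]))
cs,_=cv2.findContours(m,cv2.RETR_EXTERNAL,cv2.CHAIN_APPROX_NONE)
for c in cs:
    if cv2.pointPolygonTest(c,tuple(map(float,c0)),False)>=0:
        r=cv2.minAreaRect(c);P=np.array([cast(C,a,.018) for a in cv2.boxPoints(r)]);print(r,cv2.contourArea(c),cast(C,r[0],.018),[np.linalg.norm(P[i]-P[i-1]).round(4) for i in(1,2)],[np.degrees(np.arctan2(*(P[i]-P[i-1])[1::-1])).round(1) for i in(1,2)])
```

```text
[ 0.48790253 -0.26748294  0.12798009] [ 1.32248491e+01 -5.64956569e-02 -1.79951519e+02]
[320.8136349  192.59548435] [321.62083895 116.38702387]
((320.5, 184.5), (135.0, 33.0), 90.0) 3950.0 [ 0.49674445 -0.26801055  0.018     ] [np.float64(0.0287), np.float64(0.1311)] [np.float64(-103.2), np.float64(167.7)]
```

View pics/w1.png

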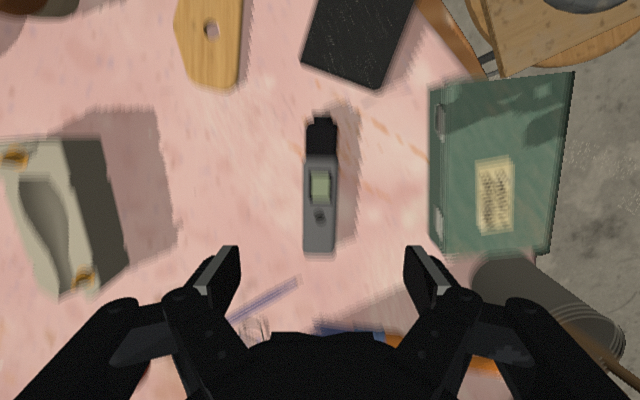

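The wrist view shows the thermometer upright in the image, columns 304–337 and rows 117–254, in line with the tool and clear of the green box at column 430. Next I'll compute its centre and the descent.

Run:
```python
from h import *
p,R,o=pose();C=cam('wrist',p,R)
f=cast(C,(321,117),.014);r=cast(C,(320,253),.018);print(f,r,np.linalg.norm(f[:2]-r[:2]),np.degrees(np.arctan2(*(f-r)[1::-1])))
c=f+(r-f)*72/142;print(c);go([c[0],c[1],.001],down(np.radians(-13.4)))
```

```text
[ 0.55662842 -0.27975005  0.014     ] [ 0.43073846 -0.24913926  0.018     ] 0.12955810812077914 -13.666541704915913
[ 0.49279689 -0.26422908  0.01602817]
dp [ 0.016 -0.006  0.487] turn [-0.009  0.01   0.006] | t 1.45
```

arm_command(dp=[[0,-0.008,0.2],[0,-0.012,0.35],[0,-0.012,0.45],[0,-0.012,0.5],[0,-0.012,0.504]], turn=[[0,0,0.01],[0,0,0.01],[0,0,0.01],[0,0,0.01],[0,0,0.01]], jaw=[1,1,1,1,1])

```text
time_s: 2.08
eef_pos: [0.4869, -0.2652, 0.0035]
eef_rot: [-0.0, 0.993, -0.118, -0.001]
wrist_force: [0.1, 0.4, 0.2]
opening: 0.999
grasp_force: 0.0
```

arm_command(dp=[[0,0,0],[0,0,0],[0,0,0],[0,0,0],[0,0,0]], turn=[[0,0,0],[0,0,0],[0,0,0],[0,0,0],[0,0,0]], jaw=[0.6,0.3,0.2,0.1,0])

```text
time_s: 2.7
eef_pos: [0.4881, -0.2662, 0.0053]
eef_rot: [0.001, 0.993, -0.118, 0.001]
wrist_force: [-0.8, -0.2, 5.9]
opening: 0.378
grasp_force: 61.7
```

```bash
cat >> h.py <<'E'
CAV=np.array([.5263,-.0314,.028])
def aim(yaw=-12.9,tilt=-60,d=.1):
    R=down(np.radians(yaw),np.radians(tilt));return CAV-R.apply([.072+d,0,-.007]),R
E
python3 -c "
from h import *
p,R=aim();print(p,R.apply([0,0,1]),R.apply([1,0,0]))
go(p,R);go([.46,-.15,.25],down(np.radians(-12.9),-.5))"
```

```text
[ 0.43656136 -0.01084711  0.17345637] [-0.84416796  0.19334027 -0.5       ] [ 0.4873806  -0.11162506 -0.8660254 ]
dp [-0.439 -0.944 -0.675] turn [-0.01  -2.004 -0.021] | t 2.7
dp [-0.216 -0.425 -0.98 ] turn [-0.004 -0.959 -0.022] | t 2.7
```

arm_command(dp=[[0,0,-0.2],[-0.04,0,-0.42],[-0.08,-0.1,-0.66],[-0.14,-0.24,-0.88],[-0.2,-0.4,-0.98]], turn=[[0,0,0],[0,0,0],[0,-0.3,0],[0,-0.65,0],[0,-1.0,0]], jaw=[0,0,0,0,0])

```text
time_s: 3.32
eef_pos: [0.4631, -0.1567, 0.2531]
eef_rot: [-0.03, 0.959, -0.115, -0.257]
wrist_force: [1.1, -0.1, -2.7]
opening: 0.382
grasp_force: 60.8
```

```bash
python3 -c "
from h import *
p,R=aim();o=pose()[2];print(o['q'],o['wrist_force'],o['opening'])
go(p+[0,0,.04],R);go(p,R)"
```

```text
[-0.48648226  0.35679786  1.43173572 -0.13062038  1.86002728  1.31855673] [ 1.08958681 -0.05538345 -2.68965322] 0.3824176667871244
dp [-0.13  -0.542  0.257] turn [-0.015 -1.001 -0.022] | t 3.33
dp [-0.05  -0.543  0.395] turn [-0.015 -1.001 -0.022] | t 3.33
```

arm_command(dp=[[-0.02,-0.13,0.06],[-0.08,-0.27,0.13],[-0.11,-0.4,0.22],[-0.1,-0.5,0.31],[-0.05,-0.54,0.395]], turn=[[0,-0.2,0],[0,-0.4,0],[0,-0.6,-0.01],[0,-0.8,-0.02],[-0.01,-1.0,-0.02]], jaw=[0,0,0,0,0])

```text
time_s: 3.95
eef_pos: [0.4353, -0.0099, 0.1695]
eef_rot: [-0.058, 0.86, -0.096, -0.497]
wrist_force: [0.7, -1.0, -0.2]
opening: 0.38
grasp_force: 60.9
```

Run:
```python
from h import *
o=pose()[2];print(o['q'],o['wrist_force'],o['opening'])
p,R,o=pose();im=camera('wrist');C=cam('wrist',p,R)
s=camera('side');go(*aim())
print(proj(C,p+R.apply([.072,0,-.007])),proj(C,CAV),proj(cam('side'),p+R.apply([.072,0,-.007])),proj(cam('side'),CAV))
cv2.imwrite('pics/a1.png',np.hstack([cv2.resize(im[:,120:520],(400,400)),cv2.resize(s[120:260,230:370],(400,400),interpolation=2)]))
```

```text
[-0.26866807  0.70808254  1.35322968 -0.04340051  2.12843536  1.52232873] [ 0.67230254 -1.01926681 -0.16448738] 0.3800419245336655
dp [-0.024  0.001 -0.032] turn [-0.003  0.023  0.008] | t 4.05
[322.87964369 116.35405063] [ 326.87382262 -169.31328149] [338.21502419 188.15782358] [324.41544541 202.55154153]
```

View pics/a1.png

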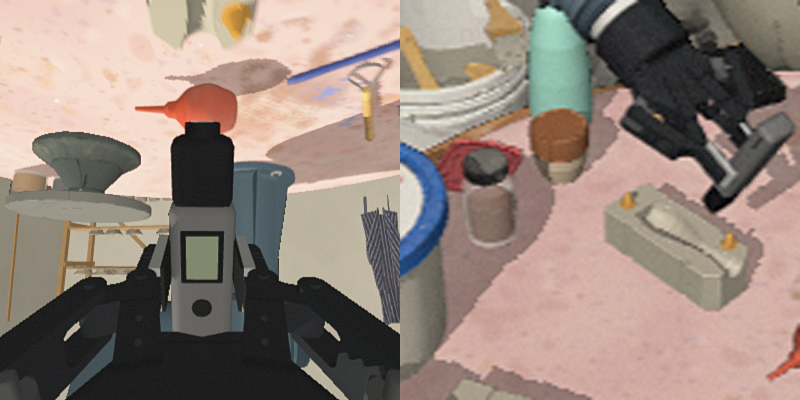

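The thermometer is held straight in the grip: tip at wrist column 322, row 122, and at side pixel (340,192), a few pixels from the prediction. It points at the cavity, so I'll make a small correction and then hold.

arm_command(dp=[[-0.02,0,-0.03],[-0.02,0,-0.03],[-0.02,0,-0.03],[-0.02,0,-0.03],[-0.02,0,-0.03]], turn=[[0,0.02,0.01],[0,0.02,0.01],[0,0.02,0.01],[0,0.02,0.01],[0,0.02,0.01]], jaw=[0,0,0,0,0])

```text
time_s: 4.68
eef_pos: [0.4392, -0.0123, 0.1782]
eef_rot: [-0.056, 0.863, -0.099, -0.492]
wrist_force: [1.0, -0.1, -1.4]
opening: 0.381
grasp_force: 60.9
```

arm_command(dp=[[0,0,0],[0,0,0],[0,0,0],[0,0,0],[0,0,0]], turn=[[0,0,0],[0,0,0],[0,0,0],[0,0,0],[0,0,0]], jaw=[0,0,0,0,0])

```text
time_s: 5.3
eef_pos: [0.4392, -0.0121, 0.1778]
eef_rot: [-0.056, 0.863, -0.099, -0.492]
wrist_force: [0.2, 0.3, -0.6]
opening: 0.38
grasp_force: 60.9
```

arm_command(dp=[[0,0,0],[0,0,0],[0,0,0],[0,0,0],[0,0,0]], turn=[[0,0,0],[0,0,0],[0,0,0],[0,0,0],[0,0,0]], jaw=[0,0,0,0,0])

```text
time_s: 5.92
eef_pos: [0.4392, -0.0121, 0.1778]
eef_rot: [-0.056, 0.863, -0.099, -0.492]
wrist_force: [0.8, -0.4, -0.7]
opening: 0.386
grasp_force: 60.9
```

arm_command(dp=[[0,0,0],[0,0,0],[0,0,0],[0,0,0],[0,0,0]], turn=[[0,0,0],[0,0,0],[0,0,0],[0,0,0],[0,0,0]], jaw=[0,0,0,0,0])

```text
time_s: 6.55
eef_pos: [0.4392, -0.0121, 0.1778]
eef_rot: [-0.056, 0.863, -0.099, -0.492]
wrist_force: [-1.1, -0.5, -1.0]
opening: 0.383
grasp_force: 60.9
```

arm_command(dp=[[0,0,0],[0,0,0],[0,0,0],[0,0,0],[0,0,0]], turn=[[0,0,0],[0,0,0],[0,0,0],[0,0,0],[0,0,0]], jaw=[0,0,0,0,0])

```text
time_s: 7.18
eef_pos: [0.4392, -0.0121, 0.1778]
eef_rot: [-0.056, 0.863, -0.099, -0.492]
wrist_force: [-0.1, -0.2, -0.6]
opening: 0.379
grasp_force: 60.9
```

Run:
```python
from h import *
p,R,o=pose();d=R.apply([1,0,0]);s=p+R.apply([.072,0,-.007]);v=CAV-s;print('dist',np.linalg.norm(v),'off',np.linalg.norm(v-d*(v@d)))
go(*aim());go([.463,-.16,.253],down(np.radians(-13.4),-np.radians(30)))
```

```text
dist 0.10259172156687418 off 0.006562694702531941
dp [ 0.009 -0.003  0.019] turn [-0.005 -0.02  -0.005] | t 7.17
dp [-0.143  0.555 -0.348] turn [0.008 0.98  0.006] | t 7.17
```

Lag made the correction overshoot, leaving the aim 6.6 mm off. I'll trim it and hold again.

arm_command(dp=[[0.01,0,0.02],[0.01,0,0.02],[0.01,0,0.02],[0.01,0,0.02],[0.01,0,0.02]], turn=[[0,-0.02,0],[0,-0.02,0],[0,-0.02,0],[0,-0.02,0],[0,-0.02,0]], jaw=[0,0,0,0,0])

```text
time_s: 7.8
eef_pos: [0.4363, -0.0115, 0.1732]
eef_rot: [-0.057, 0.86, -0.099, -0.497]
wrist_force: [-0.6, 0.3, -1.8]
opening: 0.384
grasp_force: 60.9
```

arm_command(dp=[[0,0,0],[0,0,0],[0,0,0],[0,0,0],[0,0,0]], turn=[[0,0,0],[0,0,0],[0,0,0],[0,0,0],[0,0,0]], jaw=[0,0,0,0,0])

```text
time_s: 8.43
eef_pos: [0.4362, -0.0114, 0.1732]
eef_rot: [-0.057, 0.86, -0.099, -0.497]
wrist_force: [-0.3, -0.2, -1.5]
opening: 0.378
grasp_force: 60.9
```

arm_command(dp=[[0,0,0],[0,0,0],[0,0,0],[0,0,0],[0,0,0]], turn=[[0,0,0],[0,0,0],[0,0,0],[0,0,0],[0,0,0]], jaw=[0,0,0,0,0])

```text
time_s: 9.05
eef_pos: [0.4362, -0.0114, 0.1732]
eef_rot: [-0.057, 0.86, -0.099, -0.497]
wrist_force: [0.5, 0.5, -0.6]
opening: 0.383
grasp_force: 60.9
```

arm_command(dp=[[0,0,0],[0,0,0],[0,0,0],[0,0,0],[0,0,0]], turn=[[0,0,0],[0,0,0],[0,0,0],[0,0,0],[0,0,0]], jaw=[0,0,0,0,0])

```text
time_s: 9.68
eef_pos: [0.4362, -0.0115, 0.1732]
eef_rot: [-0.057, 0.86, -0.099, -0.497]
wrist_force: [-0.3, 0.1, -0.9]
opening: 0.381
grasp_force: 60.9
```

arm_command(dp=[[0,0,0],[0,0,0],[0,0,0],[0,0,0],[0,0,0]], turn=[[0,0,0],[0,0,0],[0,0,0],[0,0,0],[0,0,0]], jaw=[0,0,0,0,0])

```text
time_s: 10.3
eef_pos: [0.4362, -0.0115, 0.1732]
eef_rot: [-0.057, 0.86, -0.099, -0.497]
wrist_force: [-0.3, 0.0, -0.9]
opening: 0.383
grasp_force: 60.9
```

Run:
```python
from h import *
p,R,o=pose();d=R.apply([1,0,0]);s=p+R.apply([.072,0,-.007]);v=CAV-s;print('dist',np.linalg.norm(v),'off',np.linalg.norm(v-d*(v@d)))
go([.463,-.16,.253],down(np.radians(-13.4),-np.radians(30)))
```

```text
dist 0.09984139596019076 off 0.0011358348773678304
dp [-0.157  0.555 -0.366] turn [0.008 1.    0.006] | t 10.3
```

Aimed to about 1 mm at 10 cm for over 2 s. Now I'll carry it back and lay it down.

arm_command(dp=[[-0.08,0.1,-0.06],[-0.13,0.22,-0.14],[-0.16,0.35,-0.22],[-0.16,0.47,-0.31],[-0.16,0.555,-0.37]], turn=[[0,0.2,0],[0,0.4,0],[0,0.6,0],[0,0.8,0],[0,1.0,0]], jaw=[0,0,0,0,0])

```text
time_s: 10.92
eef_pos: [0.4639, -0.1617, 0.2552]
eef_rot: [-0.029, 0.96, -0.111, -0.255]
wrist_force: [0.2, 1.1, -1.2]
opening: 0.382
grasp_force: 60.8
```

Run:
```python
from h import *
go([.488,-.266,.06],down(np.radians(-13.4)))
```

```text
dp [0.551 0.383 0.585] turn [0.005 0.991 0.008] | t 10.93
```

arm_command(dp=[[0.06,0.1,0.06],[0.18,0.22,0.18],[0.34,0.34,0.35],[0.48,0.383,0.5],[0.551,0.383,0.585]], turn=[[0,0.25,0],[0,0.5,0],[0,0.75,0],[0,1.0,0.01],[0,1.0,0.01]], jaw=[0,0,0,0,0])

```text
time_s: 11.55
eef_pos: [0.4835, -0.2632, 0.056]
eef_rot: [-0.0, 0.993, -0.118, -0.002]
wrist_force: [-0.3, 0.3, -0.8]
opening: 0.383
grasp_force: 60.8
```

arm_command(dp=[[0,0,0],[0,0,0.1],[0,0,0.15],[0,0,0.18],[0,0,0.2]], turn=[[0,0,0],[0,0,0],[0,0,0],[0,0,0],[0,0,0]], jaw=[0,0,0,0,0])

```text
time_s: 12.18
eef_pos: [0.487, -0.2643, 0.0091]
eef_rot: [0.001, 0.993, -0.116, 0.0]
wrist_force: [0.3, 0.4, -0.7]
opening: 0.381
grasp_force: 60.8
```

Run:
```python
from h import *
go([.488,-.266,.0055],down(np.radians(-13.4)))
```

```text
dp [0.005 0.006 0.014] turn [ 0.005 -0.001  0.001] | t 12.18
```

arm_command(dp=[[0,0,0.008],[0,0,0.014],[0,0,0.014],[0,0,0.014],[0,0,0.014]], turn=[[0,0,0],[0,0,0],[0,0,0],[0,0,0],[0,0,0]], jaw=[0,0,0,0.5,1])

```text
time_s: 12.8
eef_pos: [0.4868, -0.2643, 0.0055]
eef_rot: [0.001, 0.993, -0.117, 0.0]
wrist_force: [-0.9, -0.1, 0.1]
opening: 0.693
grasp_force: 0.0
```

arm_command(dp=[[0,0,0],[0,0,0],[0,0,-0.2],[0,0,-0.5],[0,0,-0.9]], turn=[[0,0,0],[0,0,0],[0,0,0],[0,0,0],[0,0,0]], jaw=[1,1,1,1,1])

```text
time_s: 13.42
eef_pos: [0.4863, -0.2635, 0.1818]
eef_rot: [0.001, 0.993, -0.117, -0.0]
wrist_force: [1.4, -0.4, -1.0]
opening: 1.0
grasp_force: 0.0
```

Run:
```python
from h import *
p,R,o=pose();im=camera('wrist');s=camera('side')
cv2.imwrite('pics/b1.png',np.hstack([im[:,140:500],cv2.resize(s[120:320,230:430],(400,400))]))
# tub/bucket heights from side+top views: rim pixels
for h in(.1,.15,.2): print(h,cast(cam('top'),(215,168),h).round(3),proj(cam('side'),cast(cam('top'),(215,168),h)).round(0), 'bucket',cast(cam('top'),(172,200),h).round(3),proj(cam('side'),cast(cam('top'),(172,200),h)).round(0))
go([.497,.236,.2],down(np.radians(10)))
```

```text
0.1 [0.632 0.223 0.1  ] [232. 223.] bucket [0.567 0.312 0.1  ] [226. 257.]
0.15 [0.624 0.21  0.15 ] [235. 206.] bucket [0.562 0.295 0.15 ] [230. 237.]
0.2 [0.615 0.198 0.2  ] [239. 187.] bucket [0.558 0.277 0.2  ] [234. 217.]
dp [-0.439 -1.962 -0.068] turn [ 0.022 -0.021 -0.779] | t 13.53
```

View pics/b1.png

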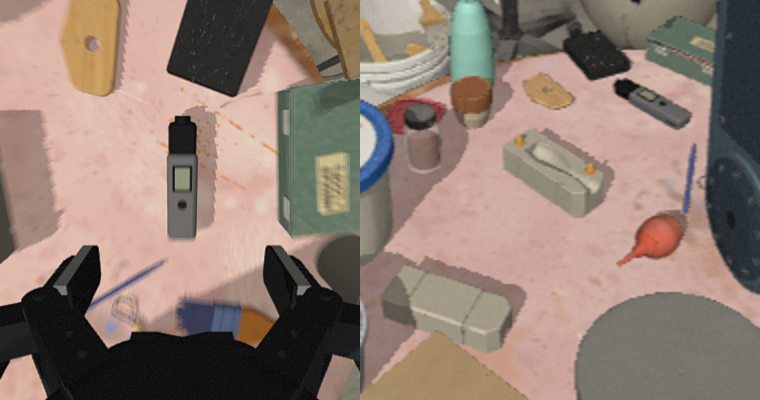

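The thermometer lies flat again, at (182,180) in the left panel and (650,100) in the right. The tub rim near the top half's foot end is about 15 cm high at x≈0.62, so I'll grip a little toward the pouring end. First I'll pass over the bottom half for a wrist measurement of its dowels.

arm_command(dp=[[-0.05,-0.2,-0.04],[-0.1,-0.42,-0.06],[-0.15,-0.65,-0.06],[-0.2,-0.88,-0.06],[-0.22,-0.97,-0.06]], turn=[[0,0,0],[0,0,0],[0,0,0],[0,0,0],[0,0,0]], jaw=[1,1,1,1,1])

```text
time_s: 14.15
eef_pos: [0.4886, -0.0121, 0.1943]
eef_rot: [0.001, 0.993, -0.115, -0.0]
wrist_force: [1.2, -0.7, -0.1]
opening: 0.995
grasp_force: 0.0
```

arm_command(dp=[[0,0,0],[0,0,0]], turn=[[0,0,0],[0,0,0]], jaw=[1,1])

```text
time_s: 14.4
eef_pos: [0.4893, -0.0157, 0.1945]
eef_rot: [0.001, 0.993, -0.117, -0.0]
wrist_force: [0.7, 0.0, -1.3]
opening: 1.0
grasp_force: 0.0
```

```bash
cat >> h.py <<'E'
def dowels(name,im,C,z=.056):
    hsv=cv2.cvtColor(im,cv2.COLOR_BGR2HSV);br=cv2.inRange(hsv,(12,130,80),(30,255,255));out=[]
    for g in([.5784,-.0352,z],[.4639,-.0366,z]):
        u=proj(C,g).round().astype(int);m=np.zeros_like(br);a=16
        y0,x0=max(u[1]-a,0),max(u[0]-a,0);m[y0:u[1]+a,x0:u[0]+a]=br[y0:u[1]+a,x0:u[0]+a]
        n,_,st,ce=cv2.connectedComponentsWithStats(m)
        k=1+np.argmax(st[1:,4]);out.append((ce[k],st[k,4]))
    return out
E
python3 - <<'E'
from h import *
p,R,o=pose();im=camera('wrist');cv2.imwrite('pics/w2.png',im);C=cam('wrist',p,R);print(p,R.as_euler('zyx',degrees=True))
D=dowels('wrist',im,C);P=[cast(C,d[0],.055) for d in D];print(D,P)
v=P[0]-P[1];print(np.linalg.norm(v),'yaw',np.degrees(np.arctan2(v[1],v[0])-np.arctan2(27,112)))
S=cam('side');si=cv2.imread('pics/side0.png');D=dowels('side',si,S);Q=[cast(S,d[0],.053) for d in D];print(D,Q)
go([.482,.2334,.17],down(np.radians(10)))
E
```

```text
[ 0.48927365 -0.0156817   0.19447357] [ 1.33838199e+01 -3.96160870e-02  1.79854698e+02]
[(array([318.69166667,  93.1125    ]), np.int32(240)), (array([344.78313253, 201.64457831]), np.int32(166))] [array([ 0.57825267, -0.03397722,  0.055     ]), array([ 0.4663153 , -0.03557619,  0.055     ])]
0.1119487917307646 yaw -12.735377266696272
[(array([309.35294118, 190.41176471]), np.int32(17)), (array([344.9, 204.2]), np.int32(20))] [array([ 0.57474068, -0.02824875,  0.053     ]), array([ 0.46069925, -0.03122629,  0.053     ])]
dp [-0.26  -0.964  0.096] turn [ 0.005  0.001 -0.781] | t 14.45
```

arm_command(dp=[[-0.05,-0.2,0],[-0.1,-0.42,0],[-0.16,-0.64,0],[-0.22,-0.86,0],[-0.26,-0.964,0]], turn=[[0,0,-0.15],[0,0,-0.3],[0,0,-0.45],[0,0,-0.6],[0,0,-0.78]], jaw=[1,1,1,1,1])

```text
time_s: 15.08
eef_pos: [0.4821, 0.2358, 0.194]
eef_rot: [0.001, 0.996, 0.089, -0.0]
wrist_force: [0.6, -0.4, 0.0]
opening: 0.998
grasp_force: 0.0
```

arm_command(dp=[[0,0,0],[0,0,0]], turn=[[0,0,0],[0,0,0]], jaw=[1,1])

```text
time_s: 15.32
eef_pos: [0.4823, 0.2331, 0.1939]
eef_rot: [0.001, 0.996, 0.086, -0.001]
wrist_force: [-0.1, 0.2, -0.1]
opening: 0.999
grasp_force: 0.0
```

Run:
```python
from h import *
p,R,o=pose();im=camera('wrist');C=cam('wrist',p,R);print(p,R.as_euler('zyx',degrees=True),o['q'])
for X in([.497,.236,.038],):print(proj(C,X))
c=cv2.resize(im[40:300,220:460],None,fx=2.3,fy=2.3,interpolation=2);cv2.imwrite('pics/w3.png',im);cv2.imwrite('pics/w3c.png',c);print(c.shape)
```

```text
[0.48225633 0.23308093 0.19391311] [-9.87713574e+00 -4.55470689e-02  1.79843706e+02] [ 0.22997835  0.13164817  1.74187379 -0.00259158  1.2694675   1.6291581 ]
[321.1719341 168.260688 ]
(598, 552, 3)
```

View pics/w3c.png

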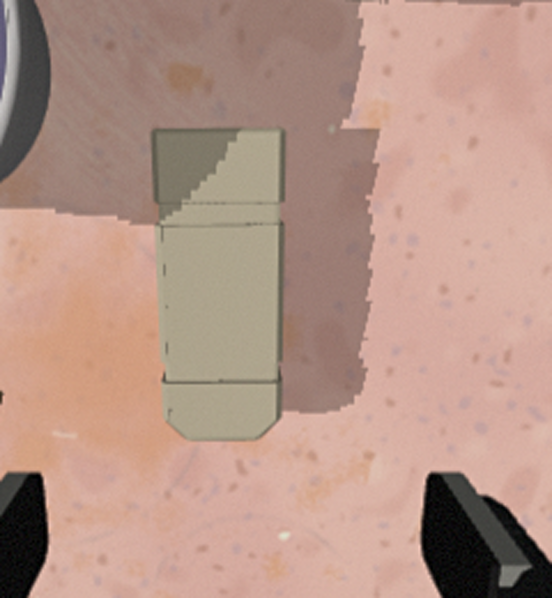

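The crop shows the top half with its far (foot) edge at crop row 130, columns 155–284, and its bevelled end at row 438. The sides at row 380 are at columns 163 and 281. I'll cast these points at z=0.038.

Run:
```python
from h import *
p,R,o=pose();C=cam('wrist',p,R)
f=lambda u,v,z=.038:cast(C,(u/2.3+220-.28,v/2.3+40-.28),z)
FL,FR,SL,SR,N=f(155,130),f(284,130),f(163,380),f(281,380),f(224,438)
for a in(FL,FR,SL,SR,N):print(a)
print('w',np.linalg.norm(FL-FR),np.linalg.norm(SL-SR),'len',np.linalg.norm((FL+FR)/2-N))
a=(FL+FR)/2;b=(SL+SR)/2
for n,d in(('L',FL-SL),('R',FR-SR),('mid',a-b),('ends',FR-FL),('aN',a-N)):print(n,np.degrees(np.arctan2(d[1],d[0])))
print('ctr',(a+N)/2)
```

```text
[0.56382106 0.28226159 0.038     ]
[0.57351823 0.22654545 0.038     ]
[0.44971089 0.26269788 0.038     ]
[0.45958347 0.20554379 0.038     ]
[0.4242508  0.22799389 0.038     ]
w 0.05655372471997723 0.058000498737468514 len 0.14681373193457017
L 9.72854000716588
R 10.44412827062231
mid 10.086456379602174
ends -80.12679847882539
aN 10.36307629248763
ctr [0.49646022 0.24119871 0.038     ]
```

```bash
python3 -c "
from h import *
go([.4847,.2391,.05],down(np.radians(10.1)));go([.4847,.2391,.010],down(np.radians(10.1)))"
```

```text
dp [ 0.014 -0.024  0.576] turn [ 0.005  0.002 -0.008] | t 15.38
dp [ 0.014 -0.025  0.736] turn [ 0.005  0.002 -0.008] | t 15.38
```

arm_command(dp=[[0.014,-0.024,0.15],[0.014,-0.024,0.35],[0.014,-0.024,0.52],[0.014,-0.024,0.65],[0.014,-0.024,0.736]], turn=[[0,0,-0.01],[0,0,-0.01],[0,0,-0.01],[0,0,-0.01],[0,0,-0.01]], jaw=[1,1,1,1,1])

```text
time_s: 16.0
eef_pos: [0.4838, 0.2386, 0.0084]
eef_rot: [0.001, 0.996, 0.088, -0.001]
wrist_force: [-0.1, 0.1, 0.7]
opening: 0.998
grasp_force: 0.0
```

arm_command(dp=[[0,0,0],[0,0,0],[0,0,0],[0,0,0],[0,0,0]], turn=[[0,0,0],[0,0,0],[0,0,0],[0,0,0],[0,0,0]], jaw=[1,0.8,0.6,0.5,0.4])

```text
time_s: 16.62
eef_pos: [0.4857, 0.2404, 0.0119]
eef_rot: [0.001, 0.996, 0.09, 0.001]
wrist_force: [-0.3, -4.8, 6.6]
opening: 0.686
grasp_force: 66.7
```

```bash
python3 -c "
from h import *
p,R,o=pose();print(p,R.as_euler('zyx',degrees=True),o['wrist_force'],o['opening'],o['grasp_force'])"
```

```text
[0.48567113 0.24035663 0.01191339] [-1.03034090e+01  1.47185957e-01  1.79878973e+02] [-0.28552418 -4.81581585  6.62932299] 0.6863980961723338 66.69435344170779
```

arm_command(dp=[[0,0,-0.1],[0,0,-0.25],[0,0,-0.42],[0,0,-0.52],[0,0,-0.52]], turn=[[0,0,0],[0,0,0],[0,0,0],[0,0,0],[0,0,0]], jaw=[0.4,0.4,0.4,0.4,0.4])

```text
time_s: 17.25
eef_pos: [0.4855, 0.2413, 0.1422]
eef_rot: [0.001, 0.996, 0.09, 0.002]
wrist_force: [0.8, 0.4, -4.4]
opening: 0.687
grasp_force: 67.2
```

```bash
python3 -c "
from h import *
p,R,o=pose();print(p,o['wrist_force'],o['torque'],o['opening'])
go([.506,-.0261,.13],down(np.radians(-12.8)))"
```

```text
[0.48546744 0.24131405 0.14224749] [ 0.80463664  0.37491931 -4.38403453] [-0.0337141   0.0901424   0.06250072] 0.6874411384295458
dp [-0.111  1.067  0.05 ] turn [ 0.001 -0.008  0.771] | t 17.25
```

Lifted, at about 0.4 kg. Moving over the bottom half.

arm_command(dp=[[-0.02,0.15,0],[-0.04,0.35,0],[-0.06,0.56,0],[-0.08,0.77,0],[-0.1,0.96,0]], turn=[[0,0,0.1],[0,0,0.25],[0,0,0.45],[0,0,0.6],[0,0,0.77]], jaw=[0.4,0.4,0.4,0.4,0.4])

```text
time_s: 17.88
eef_pos: [0.5012, -0.0012, 0.1387]
eef_rot: [0.001, 0.994, -0.113, -0.002]
wrist_force: [0.5, 0.2, -4.2]
opening: 0.69
grasp_force: 67.1
```

arm_command(dp=[[0,0,0],[0,0,0],[0,0,0]], turn=[[0,0,0],[0,0,0],[0,0,0]], jaw=[0.4,0.4,0.4])

```text
time_s: 18.25
eef_pos: [0.5019, 0.0015, 0.1398]
eef_rot: [0.001, 0.994, -0.11, -0.001]
wrist_force: [-0.3, 1.0, -3.5]
opening: 0.69
grasp_force: 67.5
```

Run:
```python
from h import *
p,R,o=pose();im=camera('wrist');s=camera('side');t=camera('top')
print(p,R.as_euler('zyx',degrees=True));go([.506,-.0261,.088],down(np.radians(-12.8)))
C=cam('wrist',p,R)
print('pred block top corners px',[proj(C,p+R.apply([.0108+a,b,.0119-.038])).round(1).tolist() for a in(-.0735,.0735) for b in(-.0285,.0285)])
cv2.imwrite('pics/p1w.png',im);cv2.imwrite('pics/p1t.png',t)
a=cv2.resize(im[20:260,200:440],(400,400));b=cv2.resize(s[110:250,260:400],(400,400),interpolation=2)
cv2.imwrite('pics/p1.png',np.hstack([a,b]))
```

```text
[0.50186927 0.00150179 0.13979104] [ 1.26755405e+01 -1.16642291e-01  1.79916152e+02]
dp [0.038 0.103 0.21 ] turn [0.004 0.001 0.004] | t 18.4
pred block top corners px [[270.2, 375.0], [374.9, 375.0], [250.0, 85.5], [396.1, 85.5]]
```

View pics/p1.png

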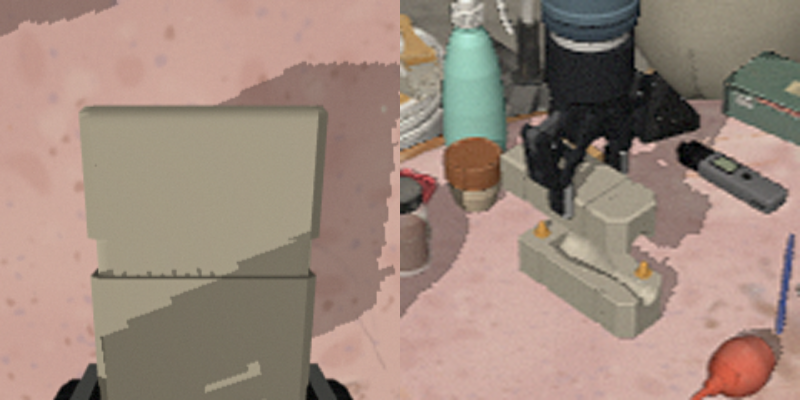

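The held top half's far edge is at wrist row 84, columns 249–394, matching the in-hand prediction to about 1 px. The side view shows it level above the bottom half, with the dowels uncovered. Next is the alignment at a hover.

arm_command(dp=[[0.02,0.05,0.06],[0.038,0.103,0.14],[0.038,0.103,0.2],[0.038,0.103,0.2],[0.038,0.103,0.2]], turn=[[0,0,0],[0,0,0],[0,0,0],[0,0,0],[0,0,0]], jaw=[0.4,0.4,0.4,0.4,0.4])

```text
time_s: 19.02
eef_pos: [0.5064, -0.0269, 0.0909]
eef_rot: [0.001, 0.994, -0.111, 0.0]
wrist_force: [0.3, -0.1, -4.0]
opening: 0.688
grasp_force: 67.3
```

Run:
```python
from h import *
p,R,o=pose();t=camera('top');s=camera('side')
print(p,o['wrist_force']);go([.506,-.0261,.075],down(np.radians(-12.8)))
b=cv2.resize(s[140:240,270:390],(480,400),interpolation=2)
cv2.imwrite('pics/p2.png',b)
S=cam('side');r=down(np.radians(-12.8)) 
f=lambda X:((proj(S,X)-[270,140])*4).round(0)
R2=Ro.from_euler('z',-12.8,degrees=True);B=np.array([.5165,-.0285,0]);T=p+R.apply([.0108,0,.0119])
for y in(.03,-.03):
  for x in(-.063,.075):print(x,y,'bot top',f(B+R2.apply([x,y,.046])),'top under',f(T+R2.apply([x,y,0])),'top top',f(T+R2.apply([x,y,.038])))
```

```text
[ 0.50636162 -0.02689409  0.09087642] [ 0.30967478 -0.11451961 -3.98622202]
dp [-0.004 -0.003  0.066] turn [ 0.004 -0.003  0.002] | t 19.12
-0.063 0.03 bot top [263. 303.] top under [264. 265.] top top [266. 220.]
0.075 0.03 bot top [123. 208.] top under [121. 171.] top top [120. 127.]
-0.063 -0.03 bot top [324. 261.] top under [326. 223.] top top [329. 179.]
0.075 -0.03 bot top [183. 171.] top under [183. 134.] top top [183.  91.]
```

View pics/p2.png

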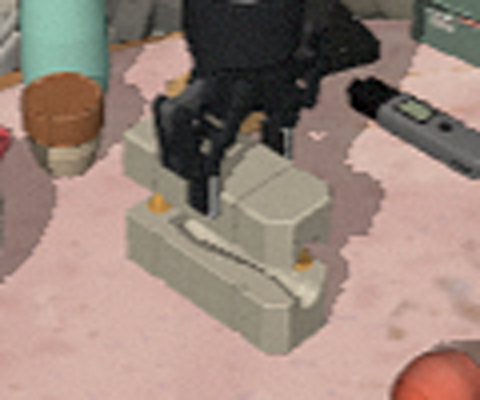

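The side crop shows the top half squarely above the bottom one: foot corners at (123,172) and (127,208), as predicted. Both dowels are in line, so I'll lower it slowly.

arm_command(dp=[[-0.004,-0.003,0.02],[-0.004,-0.003,0.04],[-0.004,-0.003,0.06],[-0.004,-0.003,0.075],[-0.004,-0.003,0.085]], turn=[[0,0,0],[0,0,0],[0,0,0],[0,0,0],[0,0,0]], jaw=[0.4,0.4,0.4,0.4,0.4])

```text
time_s: 19.75
eef_pos: [0.5052, -0.0262, 0.0691]
eef_rot: [0.001, 0.994, -0.111, -0.0]
wrist_force: [1.2, -0.6, -3.5]
opening: 0.689
grasp_force: 67.4
```

```bash
python3 -c "
from h import *
p,R,o=pose();print(p,o['wrist_force'],o['torque'])
go([.506,-.0261,.058],down(np.radians(-12.8)))"
```

```text
[ 0.50518395 -0.02616663  0.06906936] [ 1.24167952 -0.63570494 -3.5466966 ] [ 0.04577184  0.09924166 -0.00752531]
dp [ 0.003 -0.001  0.044] turn [0.004 0.001 0.001] | t 19.75
```

arm_command(dp=[[0.003,0,0.008],[0.003,0,0.014],[0.003,0,0.02],[0.003,0,0.024],[0.003,0,0.026]], turn=[[0,0,0],[0,0,0],[0,0,0],[0,0,0],[0,0,0]], jaw=[0.4,0.4,0.4,0.4,0.4])

```text
time_s: 20.38
eef_pos: [0.506, -0.0264, 0.0629]
eef_rot: [0.001, 0.994, -0.111, -0.0]
wrist_force: [-0.4, -0.3, -3.5]
opening: 0.691
grasp_force: 67.4
```

arm_command(dp=[[0,0,0.004],[0,0,0.008],[0,0,0.011],[0,0,0.014],[0,0,0.016]], turn=[[0,0,0],[0,0,0],[0,0,0],[0,0,0],[0,0,0]], jaw=[0.4,0.4,0.4,0.4,0.4])

```text
time_s: 21.0
eef_pos: [0.506, -0.0264, 0.0589]
eef_rot: [0.001, 0.994, -0.111, -0.0]
wrist_force: [-0.2, -0.5, -4.8]
opening: 0.687
grasp_force: 67.4
```

```bash
python3 -c "
from h import *
p,R,o=pose();print(p,o['wrist_force'],o['torque'])
go([.506,-.0261,.058],down(np.radians(-12.8)))"
```

```text
[ 0.50603495 -0.02638428  0.05888438] [-0.23652216 -0.52372365 -4.75195291] [-0.0055772   0.06303191  0.0479314 ]
dp [-0.    -0.001  0.004] turn [0.004 0.    0.001] | t 21.0
```

Entering freely, with about 1 mm to go. Very small steps to contact.

arm_command(dp=[[0,0,0.001],[0,0,0.002],[0,0,0.003],[0,0,0.004],[0,0,0.005]], turn=[[0,0,0],[0,0,0],[0,0,0],[0,0,0],[0,0,0]], jaw=[0.4,0.4,0.4,0.4,0.4])

```text
time_s: 21.62
eef_pos: [0.506, -0.0264, 0.0579]
eef_rot: [0.001, 0.994, -0.111, -0.0]
wrist_force: [-2.9, 0.7, 0.8]
opening: 0.69
grasp_force: 67.9
```

arm_command(dp=[[0,0,0.001],[0,0,0.002],[0,0,0.003],[0,0,0.004],[0,0,0.004]], turn=[[0,0,0],[0,0,0],[0,0,0],[0,0,0],[0,0,0]], jaw=[0.4,0.4,0.4,0.4,0.4])

```text
time_s: 22.25
eef_pos: [0.506, -0.0264, 0.0579]
eef_rot: [0.001, 0.994, -0.111, -0.0]
wrist_force: [-8.6, 1.6, 12.8]
opening: 0.69
grasp_force: 69.4
```

arm_command(dp=[[-0.001,0,0],[-0.002,0,0],[-0.002,0,0.0005],[-0.002,0,0.0005],[-0.002,0,0.0005]], turn=[[0,0,0],[0,0,0],[0,0,0],[0,0,0],[0,0,0]], jaw=[0.4,0.4,0.4,0.4,0.4])

```text
time_s: 22.88
eef_pos: [0.506, -0.0264, 0.0579]
eef_rot: [0.001, 0.994, -0.111, 0.0]
wrist_force: [-5.9, 1.4, 11.3]
opening: 0.693
grasp_force: 69.1
```

Run:
```python
from h import *
F=[]
for i in range(8):
    s=camera('side');F.append(get_obs()['wrist_force'])
print(np.round(F,1),pose()[0],pose()[2]['torque'])
cv2.imwrite('pics/z.png',cv2.resize(s[120:260,250:450],(800,560),interpolation=2))
```

```text
[[-6.1  1.6 10.5]
 [-6.1  0.5 11. ]
 [-6.1  0.8 11.8]
 [-5.9  1.5 10.4]
 [-5.6  1.5 11. ]
 [-6.7  1.7 10.7]
 [-6.3  1.4 10.8]
 [-6.1  1.5 11.1]] [ 0.50599992 -0.0263831   0.0578891 ] [ 0.22212583  0.89074476 -0.13396043]
```

View pics/z.png

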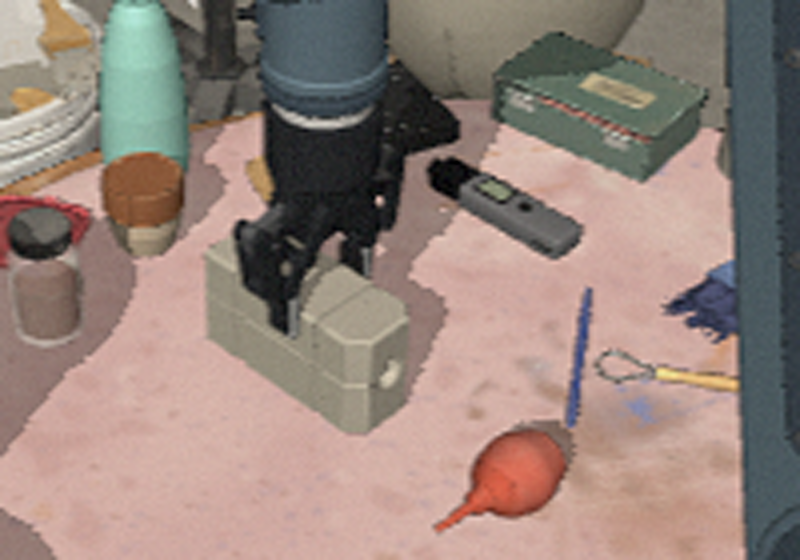

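The mould is closed: the seam is flush along (210,330)–(340,385), the bevels are together and the dowels are hidden. The push reads about 11 N at the wrist, so I'll raise it a little toward mid-range.

arm_command(dp=[[-0.001,0,0.001],[-0.002,0,0.0018],[-0.002,0,0.0018],[-0.002,0,0.0018],[-0.002,0,0.0018]], turn=[[0,0,0],[0,0,0],[0,0,0],[0,0,0],[0,0,0]], jaw=[0.4,0.4,0.4,0.4,0.4])

```text
time_s: 23.9
eef_pos: [0.5061, -0.0264, 0.0579]
eef_rot: [0.001, 0.994, -0.111, 0.001]
wrist_force: [-5.7, 2.3, 12.0]
opening: 0.691
grasp_force: 69.4
```

arm_command(dp=[[0,0,0],[0,0,0],[0,0,0],[0,0,0],[0,0,0]], turn=[[0,0,0],[0,0,0],[0,0,0],[0,0,0],[0,0,0]], jaw=[0.4,0.4,0.4,0.4,0.4])

```text
time_s: 24.52
eef_pos: [0.5061, -0.0264, 0.0579]
eef_rot: [0.001, 0.994, -0.111, 0.001]
wrist_force: [-5.3, 1.1, 12.6]
opening: 0.691
grasp_force: 69.4
```

arm_command(dp=[[0,0,0.0005],[0,0,0.001],[0,0,0.001],[0,0,0.001],[0,0,0.001]], turn=[[0,0,0],[0,0,0],[0,0,0],[0,0,0],[0,0,0]], jaw=[0.4,0.4,0.4,0.4,0.4])

```text
time_s: 25.15
eef_pos: [0.506, -0.0264, 0.0579]
eef_rot: [0.001, 0.994, -0.111, 0.001]
wrist_force: [-6.7, 1.7, 15.4]
opening: 0.688
grasp_force: 69.7
```

arm_command(dp=[[0,0,0],[0,0,0],[0,0,0],[0,0,0],[0,0,0]], turn=[[0,0,0],[0,0,0],[0,0,0],[0,0,0],[0,0,0]], jaw=[0.4,0.4,0.4,0.4,0.4])

```text
time_s: 25.78
eef_pos: [0.5061, -0.0264, 0.0579]
eef_rot: [0.001, 0.994, -0.111, 0.001]
wrist_force: [-6.8, 0.5, 15.5]
opening: 0.692
grasp_force: 69.7
```

Steady at 15.5 N on the wrist (about 19.5 N on the faces with the top half's weight). Handing in.

```bash
python3 -c "
from bench import *
print(hand_in())"
```

```text
the job is handed in; nothing more can be done
None
```

I checked the cavity with the thermometer from about 10 cm for over 2 s and laid it flat again, then closed the mould on its dowels and handed in at about 26 s, still gripping it with a steady push of about 15.5 N; no verdict came back.

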